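Lock a tube offcut in the bench tongs

TASK

Stand the square steel tube offcut upright between the open jaws of the bench tongs, a flat side towards each jaw, and let go of it. Then squeeze the two handles together, both at once, until the resistance gives way and the tongs snap shut and stay locked on the upright tube; leave the wooden block standing where it is.

Things in the scene. Friction and masses are not known exactly. Their poses are not given: they have to be found in the camera images.
- tube: square steel tube offcut: bare dark steel, hollow, open at both ends, 30 x 30 mm outside, wall 3 mm, 120 mm long, about 0.3 kg, loose, standing on end on the bench. Origin at the centre of its lower end; its own z axis runs up along its length, x and y square to its flat sides. On the tongs' base plate its origin is 8 mm above the bench. It may have swapped places with the block.
- block_mid (a point): centre of the hardwood drilling-jig block with three holes, a bystander: 55 (own x) x 30 (own z) mm, 110 mm long (own y, vertical), loose, standing on end on the bench.
- tongs: dark steel bench tongs with two crossing levers, screwed to the bench. Origin on the upright pivot at bench height; z up, +x from the pivot to the jaws, -x to the handles, y across. Base plate 8 mm thick, 136 mm wide, x from -60 to +104 mm; the housing on the pivot is 53 mm high, a spring drum beside it (y = +54 mm) 44 mm.
- jaw_mid (a point): middle of the jaws, on top of the base plate, 70 mm from the pivot (axes as the tongs'); the tube goes here. A jaw plate stands on either side (+y and -y), 46 mm long, 11 to 39 mm above the bench; open, they are 55 mm apart here and each flares 10 degrees, wider away from the pivot. They close equally, push the tube to the middle and grip it at 30 mm.
- lever_left: steel lever whose handle grip is on the +y side; origin on the pivot, axes as the tongs' when open. It turns about z: 0 open, 0.18 rad closed on the tube, 0.20 stop when empty. A spring toggle resists: 2 N on each grip at first, rising to 9 N at 0.07 rad, then falling to none at the dead point, 0.135; beyond it the spring snaps the tongs shut and locks. Let go before it, they spring open.
- lever_right: the other lever, its handle grip on the -y side, a mirror image; it is geared to the left one and turns equally, about -z.
- grip_mid (a point): point midway between the two handle grips (axes as the tongs'), 105 mm from the pivot, 28 mm above the bench. The black ribbed grips lie on either side (+y and -y): 70 mm long, 10 mm thick, 32 mm high, 12 to 44 mm above the bench, which is bare beneath. Over their outsides they measure 65 mm here when open (77 mm at the free ends), 26 mm when locked on the tube.

How it is judged (in metres and radians):
On the way, in this order (a step that is already met when the one before it is completed fails the run):
1. the tube stands upright on the base plate between the open jaws, let go (angle between the x axis of lever_left and the x axis of tongs, either way round below 0.05 rad and angle between tube's own z axis and vertical below 0.15 rad and height (world z) of tube between 0.002 and 0.014 m and x of tube in the frame of tongs between 0.05 and 0.09 m and y of tube in the frame of tongs between -0.018 and 0.018 m and contact force between the fingers and tube below 0.3 N), for 0.2 s.
2. the fingers squeeze both handles at once (contact force between the fingers and lever_left above 1.5 N and contact force between the fingers and lever_right above 1.5 N), for 0.04 s.
At the end, for the whole second after the job is handed in: The tongs are locked past their dead point on the tube (closing angle 0.15 to 0.195 rad); the tube stands upright within 0.15 rad, its lower end 48 to 95 mm from the pivot along the tongs, within 12 mm of their middle line and 2 to 18 mm above the bench (angle between the x axis of lever_left and the x axis of tongs, either way round between 0.15 and 0.195 rad and angle between tube's own z axis and vertical below 0.15 rad and height (world z) of tube between 0.002 and 0.018 m and x of tube in the frame of tongs between 0.048 and 0.095 m and y of tube in the frame of tongs between -0.012 and 0.012 m); the robot touches nothing.
It fails at once if the wooden block was moved or knocked over (distance of block_mid from where it was at the start of the episode above 0.02 m).
It also fails if it takes over 54 s, if anything falls off the work surface, if the arm or the gripper's body presses on something with over 40 N, if the wrist force passes 120 N, or if a joint passes its speed limit or range.

ROBOT

A 7-joint arm with a two-finger parallel gripper is mounted at the origin on a cart in front of the work surface, level with it; the furniture and walls round the work are solid. World frame = base frame: x ahead of the robot, y to its left, z up, the work surface at z = 0. Lengths are in m, angles in degrees, forces in N, time in s.
With the tool pointing down it reaches from about 0.4 to 0.9 m from the base axis. Payload 5.5 kg.
Tool frame: the origin (TCP) lies at the very end of the fingers, on their centre line; the grasp point (between the pads) lies 19 mm behind it; z points along the fingers, x is the direction in which the jaws open and shut, and the axes are right-handed (so a half turn about z gives the same grasp; the last joint's range is limited). The gripper opens to 85 mm and grips with 20 to 120 N. Pads are 22 mm wide; open, the fingers measure 114 mm over their backs; the gripper's body (76 mm by 85 mm) begins 54 mm behind the grasp point. The pads swing forward as they close: fully open they stand 13 mm farther back than shut.
Start: joints at [-51.497, 28.699, -24.465, 88.831, 12.651, 65.22, -12.049], TCP at [0.258, 0.596, 0.231] pointing down, gripper open.
Joint ranges: [-164.97, 164.97], [-17.58, 116.51], [-87.97, 89.64], [11.32, 138.91], [-80.73, 260.73], [10.89, 115.49], [-147.41, 147.41]. Speed limits (degrees/s): [147.25, 147.25, 180, 180, 180, 180, 180].

INTERFACE

Orientations are given as [roll, pitch, yaw] about the fixed x, y, z axes, in that order (R = Rz(yaw) Ry(pitch) Rx(roll)).
In Python, from bench import r gives the robot as it stands.
- The arm moves only by the tool send_rows, never from a script. Its argument "series" is a list of rows, each an object of numbers: "x", "y", "z": the shift along the tool's x, y, z in cm; "wx", "wy", "wz": the turn, a rotation vector about the tool's x, y, z in degrees. A call has 1 to 20 rows; each row shifts and turns the pose as measured when the row begins, along the tool's axes as they then stand; what a row does not reach is not made up. A row lasts 1/10 s, in which the tool goes at most 50 mm and 8.59 degrees, less where a joint would pass 70% of its speed; a pose out of reach is approached as far as the arm can. A call is refused whole if a number of a shift passes 5 or a number of a turn 8.59, either way. A call with a gripper value outside its range is refused whole. "jaw" is the finger opening in cm, from 0 to 8.54, set as the call begins (left out, the last holds). The fingers move at their own pace and stop on an object; "squeeze" is the grip in N (left out, the last holds). Time passes only in rows, so rows that do not move let the fingers close. It gives the time, the measured TCP pose, the force and the opening at its end, in the units of the state.
- r.sense(): the state, without advancing time (a new reading comes with each control period).
- r.camera(name): name is "scene" or "side" or "wrist"; returns a dict with "image" (480x640x3 uint8, blue, green, red), "fx", "fy", "cx", "cy" (pixels), "dist" ([k1, k2, p1, p2, k3] as OpenCV has them; the pictures are not rectified), "R" (3x3) and "t" (3): a world point X has camera coordinates R X + t. Camera axes: x right, y down, z forward; pixel columns grow to the right and rows downward; lengths in m; the calibration is good to about 2 mm. A picture is of the moment at which its call begins. There is no depth.
- r.close_job(): hands the job in, once; it reports no verdict.
The state is a dict: "time": time; "qpos": joint angles; "qd": joint speeds; "joint_torque": joint torques, N m; "ee_pos": TCP position; "eef_rot": TCP orientation; "wrist_force": force on the tool from outside, world axes, zero at the start; "torque": the same for the moment, N m; "grip_width": opening from 0.0 (shut) to 1.0 (fully open).
Only numpy, scipy, OpenCV 4.12 (cv2) and the standard library are available. Lean on these libraries where they do the work, as an engineer would, in place of code of your own. Each camera call takes 0.05 s, during which the arm holds its last target.

## Working session

There is one attempt and no reset: what is moved stays moved. The work goes in short steps, Python scripts to look and compute and a tool call to move; the robot and the scene stay as the last step left them, time stands still between calls to the robot, and variables do not carry over. Pictures are saved under pics/ and viewed, and the job is handed in when it is done.

Besides the shell and the picture viewer there is one more tool, called after "Request:" as a command line: name --argument value ..., lists and objects as JSON in quotes. send_rows: Moves the arm, as the interface text tells. Its arguments: {"type":"object","properties":{"series":{"type":"array","items":{"type":"object","properties":{"x":{"type":"number"},"y":{"type":"number"},"z":{"type":"number"},"wx":{"type":"number"},"wy":{"type":"number"},"wz":{"type":"number"}}}},"jaw":{"type":"number"},"squeeze":{"type":"number"}},"required":["series"]}

```bash
ls; mkdir -p pics
python3 - <<'E'
from bench import r
import cv2,numpy as np
s=r.sense(); print(s)
for n in ["scene","side","wrist"]:
    c=r.camera(n); cv2.imwrite(f"pics/{n}0.png",c["image"])
    print(n,c["fx"],c["fy"],c["cx"],c["cy"],c["dist"],np.round(c["R"],3).tolist(),c["t"], (-np.array(c["R"]).T@c["t"]))
    np.savez(f"pics/{n}0.npz",**{k:np.array(v) for k,v in c.items()})
E
```

```text
pics
{'time': 0.0, 'qpos': array([-51.49781698,  28.75357677, -24.45339128,  88.89178873,
        12.65075423,  65.21909355, -12.04958291]), 'qd': array([-0.02385934, -0.04351598,  0.0089007 , -0.08955278, -0.02984278,
       -0.15002505, -0.11934151]), 'joint_torque': array([-7.56506815e-04, -5.69510472e+01, -5.81616640e+00, -2.80946535e+01,
        1.07563331e-02,  1.17051243e-02,  3.52263191e-05]), 'ee_pos': array([0.25813786, 0.5957899 , 0.23025965]), 'eef_rot': array([-1.79995982e+02,  1.10973433e-01,  6.65809675e+01]), 'wrist_force': array([-1.3227379 ,  0.13617198, -0.66605023]), 'torque': array([0.01162679, 0.03918363, 0.01050978]), 'grip_width': 0.9961194381085269}
scene 461.7041231939528 461.7041231939528 319.4085409155867 238.96343183938467 [-0.0573666  0.         0.         0.         0.       ] [[0.795, -0.606, -0.025], [-0.308, -0.368, -0.877], [0.522, 0.705, -0.48]] [-0.41854533  0.2167114   0.83217417] [-0.03499156 -0.76050192  0.57885257]
side 465.96462052926455 465.96462052926455 319.84191380947584 249.96628442752882 [-0.08767543  0.          0.          0.          0.        ] [[0.922, -0.387, 0.001], [-0.158, -0.379, -0.912], [0.353, 0.84, -0.411]] [-0.50091851  0.15101221  0.9518942 ] [ 0.14970337 -0.93651813  0.52948023]
wrist 375.0301300289935 375.0301300289935 319.2986105200257 237.5198270049565 [-0.03727088  0.          0.          0.          0.        ] [[0.398, 0.917, -0.001], [0.878, -0.381, 0.292], [0.267, -0.117, -0.956]] [-0.64931811 -0.03743729  0.37891985] [0.19016019 0.6258122  0.37255066]
```

View pics/scene0.png

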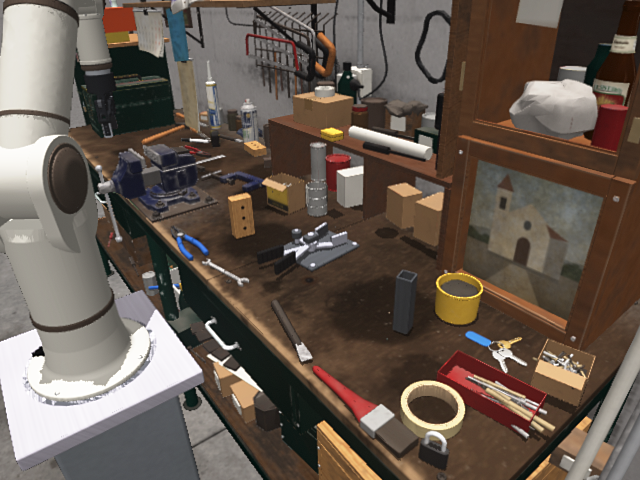

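View pics/side0.png

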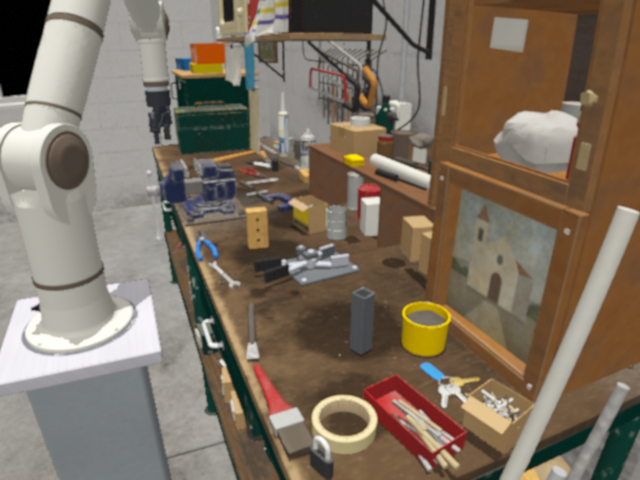

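View pics/wrist0.png

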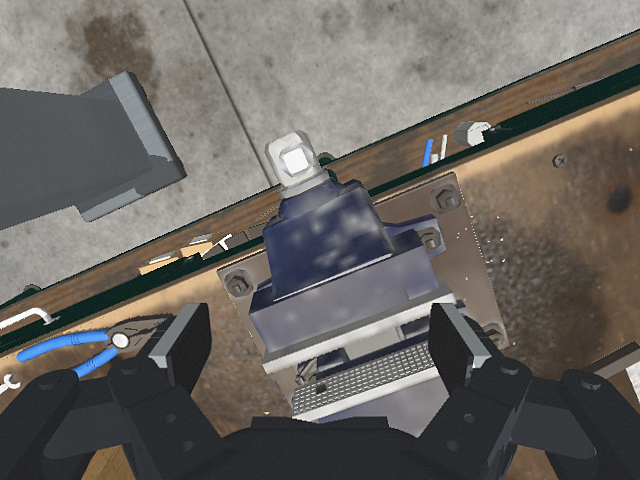

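The scene view shows the tube standing at about (404,300), the block at (241,215) and the tongs at about (310,248), with the jaws to the right and the handles towards the robot. I'll zoom in to get their corner points.

```bash
cat > h.py <<'E'
import numpy as np, cv2
def load(p): 
    d=np.load(p); return {k:d[k] for k in d.files}
def snap(n,tag):
    from bench import r
    c=r.camera(n); cv2.imwrite(f"pics/{n}{tag}.png",c["image"])
    np.savez(f"pics/{n}{tag}.npz",**{k:np.array(v) for k,v in c.items()}); return c
def ray(c,px):
    K=np.array([[c["fx"],0,c["cx"]],[0,c["fy"],c["cy"]],[0,0,1]],float)
    u=cv2.undistortPoints(np.array(px,float).reshape(-1,1,2),K,c["dist"]).reshape(-1,2)
    d=np.c_[u,np.ones(len(u))]@c["R"]; o=-c["R"].T@c["t"]
    return o,d
def onz(c,px,z):
    o,d=ray(c,px); s=(z-o[2])/d[:,2]; return o+d*s[:,None]
def proj(c,X):
    K=np.array([[c["fx"],0,c["cx"]],[0,c["fy"],c["cy"]],[0,0,1]],float)
    return cv2.projectPoints(np.array(X,float).reshape(-1,3),cv2.Rodrigues(c["R"])[0],c["t"],K,c["dist"])[0].reshape(-1,2)
def crop(c,x0,y0,x1,y1,k,out):
    cv2.imwrite(out,cv2.resize(c["image"][y0:y1,x0:x1],None,fx=k,fy=k,interpolation=cv2.INTER_CUBIC))
E
python3 - <<'E'
from h import *
c=load("pics/scene0.npz")
crop(c,250,215,370,285,6,"pics/z1.png"); crop(c,370,255,440,345,6,"pics/z2.png")
s=load("pics/side0.npz")
crop(s,245,235,365,290,6,"pics/z3.png"); crop(s,335,280,390,365,6,"pics/z4.png")
print(onz(c,[[404,330],[241,236],[310,248]],0), onz(s,[[361,350],[257,247],[320,265]],0))
E
```

```text
[[ 0.49952381 -0.30239294  0.        ]
 [ 0.44422836  0.23815398  0.        ]
 [ 0.54812738  0.06781375  0.        ]] [[ 0.49904695 -0.30524241  0.        ]
 [ 0.44950449  0.23282821  0.        ]
 [ 0.5684351   0.05911875  0.        ]]
```

View pics/z1.png

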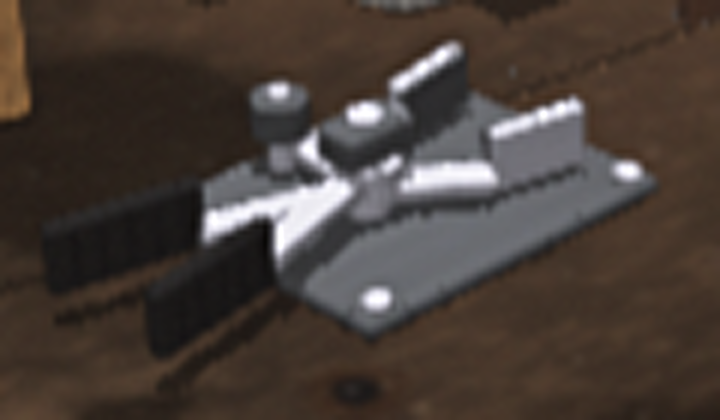

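View pics/z2.png

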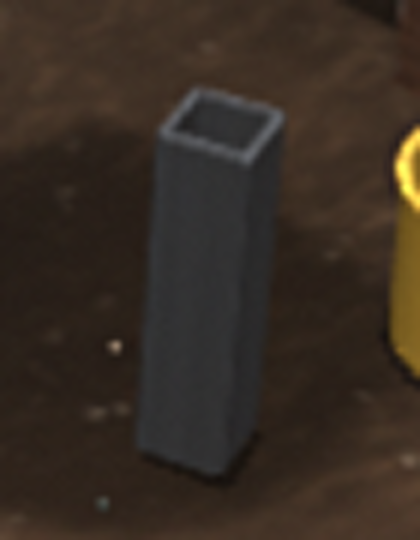

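View pics/z4.png

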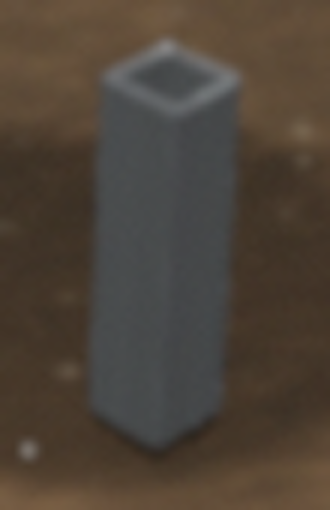

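Run:
```python
from h import *
c=load("pics/scene0.npz"); s=load("pics/side0.npz")
f=lambda P,o: (np.array(P)+.5)/6-.5+np.array(o)
for cc,P,o in ((c,[(160,130),(196,90),(284,115),(248,162)],(370,255)),(s,[(102,76),(167,42),(240,78),(177,115)],(335,280))):
    X=onz(cc,f(P,o),0.12); m=X.mean(0); print("tube",m.round(4)); e=np.roll(X,-1,0)-X
    print(np.linalg.norm(e,axis=1).round(4), np.degrees(np.arctan2(e[:,1],e[:,0])).round(1))
# tongs plate in scene
X=onz(c,f([(372,330),(657,183)],(250,215)),0.008); e=X[1]-X[0]; print(X.round(4),np.linalg.norm(e),np.degrees(np.arctan2(e[1],e[0])))
u=e/np.linalg.norm(e); v=np.array([-u[1],u[0],0])
print("pivot via plate",X.mean(0)-u*0.022+v*0.068)
# bolts
print(onz(c,f([(377,299),(628,171)],(250,215)),0.011))
print("housing top",onz(c,f([(365,113)],(250,215)),0.055),"drum",onz(c,f([(279,90)],(250,215)),0.046))
```

```text
tube [ 0.5026 -0.295   0.12  ]
[0.0259 0.0285 0.0289 0.0294] [  19.5  -69.1 -158.8  104.9]
tube [ 0.5015 -0.2986  0.12  ]
[0.0297 0.0298 0.0299 0.0306] [  22.1  -70.9 -156.3  108.8]
[[ 0.4837 -0.0266  0.008 ]
 [ 0.6435 -0.0107  0.008 ]] 0.16063597296801468 5.687880544216676
pivot via plate [0.53496937 0.0468339  0.008     ]
[[ 0.49577102 -0.01367942  0.011     ]
 [ 0.63743912  0.00078129  0.011     ]]
housing top [[0.53557455 0.04578641 0.055     ]] drum [[0.52992329 0.09928861 0.046     ]]
```

View pics/z3.png

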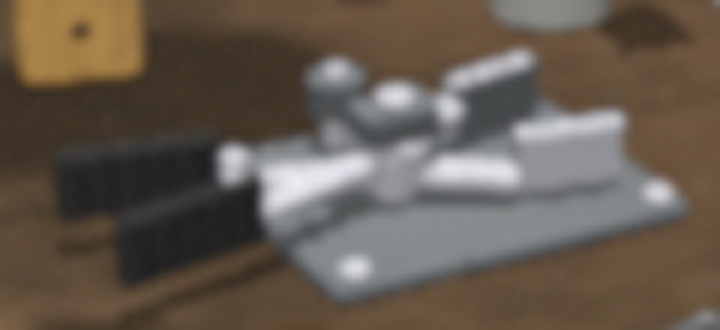

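```bash
cat >> h.py <<'E'
def plan(p0,yaw0,wps,n):
    # tool pointing down; wps list of (xyz,yaw); n rows per leg; prints tool-frame rows in cm/deg
    p=np.array(p0,float);y=yaw0
    for (q,yq),k in zip(wps,n):
        q=np.array(q,float); d=(q-p)/k; dy=(yq-y)/k
        for i in range(k):
            a=np.radians(y)
            tx=d[:2]@[np.cos(a),np.sin(a)]; ty=d[:2]@[np.sin(a),-np.cos(a)]
            print(f"x {tx*100:.2f} y {ty*100:.2f} z {-d[2]*100:.2f} wz {-dy:.2f}"); y+=dy
        p=q
def here():
    from bench import r
    s=r.sense(); print("t",s["time"],s["ee_pos"].round(4),s["eef_rot"].round(2),"F",s["wrist_force"].round(1),"g",round(s["grip_width"]*85.4,1),"q",s["qpos"].round(0)); return s
E
python3 - <<'E'
from h import *
s=here(); plan(s["ee_pos"],66.58,[((.47,.1,.23),-5),((.502,-.297,.20),-69.5)],[12,9])
E
```

```text
t 0.15 [0.2582 0.596  0.2305] [-1.7999e+02  9.0000e-02  6.6580e+01] F [0.2 0.6 0.2] g 85.6 q [-51.  29. -24.  89.  13.  65. -12.]
x -3.09 y 3.26 z 0.00 wz 5.96
x -2.74 y 3.57 z 0.00 wz 5.96
x -2.35 y 3.83 z 0.00 wz 5.96
x -1.94 y 4.05 z 0.00 wz 5.96
x -1.51 y 4.23 z 0.00 wz 5.96
x -1.06 y 4.37 z 0.00 wz 5.96
x -0.60 y 4.45 z 0.00 wz 5.96
x -0.13 y 4.49 z 0.00 wz 5.96
x 0.33 y 4.48 z 0.00 wz 5.96
x 0.80 y 4.42 z 0.00 wz 5.96
x 1.25 y 4.32 z 0.00 wz 5.96
x 1.70 y 4.16 z 0.00 wz 5.96
x 0.74 y 4.36 z 0.33 wz 7.17
x 1.28 y 4.24 z 0.33 wz 7.17
x 1.80 y 4.04 z 0.33 wz 7.17
x 2.29 y 3.79 z 0.33 wz 7.17
x 2.74 y 3.47 z 0.33 wz 7.17
x 3.15 y 3.11 z 0.33 wz 7.17
x 3.52 y 2.69 z 0.33 wz 7.17
x 3.82 y 2.23 z 0.33 wz 7.17
x 4.07 y 1.73 z 0.33 wz 7.17
```

Request:
send_rows --series '[{"x":-3.1,"y":3.3,"wz":6},{"x":-2.7,"y":3.6,"wz":6},{"x":-2.4,"y":3.8,"wz":6},{"x":-1.9,"y":4.1,"wz":6},{"x":-1.5,"y":4.2,"wz":6},{"x":-1.1,"y":4.4,"wz":6},{"x":-0.6,"y":4.5,"wz":6},{"x":-0.1,"y":4.5,"wz":6},{"x":0.3,"y":4.5,"wz":6},{"x":0.8,"y":4.4,"wz":6},{"x":1.3,"y":4.3,"wz":6},{"x":1.7,"y":4.2,"wz":6}]'

```text
$.series[0]: bad value
```

Request:
send_rows --series '[{"x":-3.1,"y":3.3,"z":0,"wx":0,"wy":0,"wz":6},{"x":-2.7,"y":3.6,"z":0,"wx":0,"wy":0,"wz":6},{"x":-2.4,"y":3.8,"z":0,"wx":0,"wy":0,"wz":6},{"x":-1.9,"y":4.1,"z":0,"wx":0,"wy":0,"wz":6},{"x":-1.5,"y":4.2,"z":0,"wx":0,"wy":0,"wz":6},{"x":-1.1,"y":4.4,"z":0,"wx":0,"wy":0,"wz":6},{"x":-0.6,"y":4.5,"z":0,"wx":0,"wy":0,"wz":6},{"x":-0.1,"y":4.5,"z":0,"wx":0,"wy":0,"wz":6},{"x":0.3,"y":4.5,"z":0,"wx":0,"wy":0,"wz":6},{"x":0.8,"y":4.4,"z":0,"wx":0,"wy":0,"wz":6},{"x":1.3,"y":4.3,"z":0,"wx":0,"wy":0,"wz":6},{"x":1.7,"y":4.2,"z":0,"wx":0,"wy":0,"wz":6}]'

```text
time: 1.35
ee_pos: [0.4612, 0.0819, 0.226]
eef_rot: [-179.9, 0.4, -7.5]
wrist_force: [0.7, 0.5, 0.8]
grip_width: 1.001
```

Run:
```python
from h import *
snap("wrist","1"); s=here(); plan(s["ee_pos"],s["eef_rot"][2],[((.502,-.297,.20),-69.5)],[9])
```

```text
t 1.4 [0.4637 0.0729 0.2261] [179.82   0.23  -8.39] F [ 2.6 -8.   0.1] g 85.5 q [-14.   9.   2. 115.  -0.  57. -20.]
x 1.02 y 4.00 z 0.29 wz 6.79
x 1.49 y 3.86 z 0.29 wz 6.79
x 1.93 y 3.65 z 0.29 wz 6.79
x 2.35 y 3.40 z 0.29 wz 6.79
x 2.74 y 3.10 z 0.29 wz 6.79
x 3.08 y 2.75 z 0.29 wz 6.79
x 3.39 y 2.37 z 0.29 wz 6.79
x 3.64 y 1.95 z 0.29 wz 6.79
x 3.85 y 1.51 z 0.29 wz 6.79
```

View pics/wrist1.png

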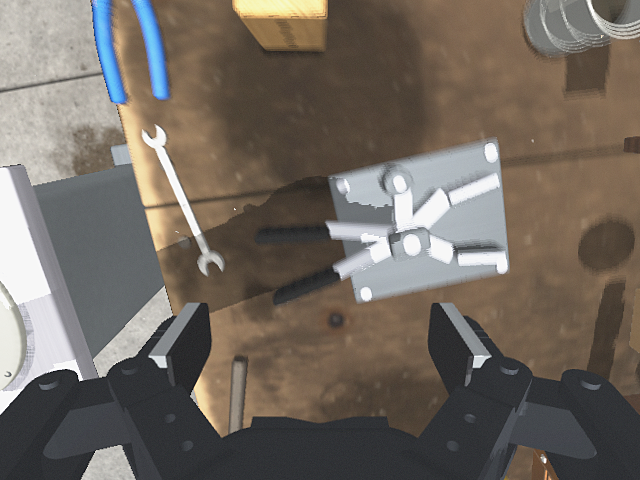

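The wrist view shows the tongs from above: plate corners at about (331,178), (497,138), (508,273) and (358,302), and the housing top at (411,243). I'll measure the plate from these.

Run:
```python
from h import *
c=load("pics/wrist1.npz")
X=onz(c,[(331,178),(497,138),(508,273),(358,302)],.008)[:,:2]; print(X.round(4))
e=np.roll(X,-1,0)-X; print(np.linalg.norm(e,axis=1).round(4),np.degrees(np.arctan2(e[:,1],e[:,0])).round(1))
a=np.radians(5.8);m=X.mean(0); print("pivot",m-.022*np.array([np.cos(a),np.sin(a)]), "housing",onz(c,[(411,243)],.055),"drum",onz(c,[(397,181)],.044))
print("grips",onz(c,[(258,236),(276,298)],.044))
```

```text
[[ 0.4743  0.1051]
 [ 0.6331  0.1224]
 [ 0.645  -0.0162]
 [ 0.4866 -0.0286]]
[0.1597 0.1392 0.1589 0.1343] [   6.2  -85.1 -175.5   95.3]
pivot [0.53786276 0.04344354] housing [[0.53661458 0.04616339 0.055     ]] drum [[0.53035947 0.10021091 0.044     ]]
grips [[0.40220926 0.06690602 0.044     ]
 [0.40817993 0.00397711 0.044     ]]
```

Request:
send_rows --series '[{"x":1.0,"y":4.0,"z":0.3,"wx":0,"wy":0,"wz":6.8},{"x":1.5,"y":3.9,"z":0.3,"wx":0,"wy":0,"wz":6.8},{"x":1.9,"y":3.6,"z":0.3,"wx":0,"wy":0,"wz":6.8},{"x":2.3,"y":3.4,"z":0.3,"wx":0,"wy":0,"wz":6.8},{"x":2.7,"y":3.1,"z":0.3,"wx":0,"wy":0,"wz":6.8},{"x":3.1,"y":2.7,"z":0.3,"wx":0,"wy":0,"wz":6.8},{"x":3.4,"y":2.4,"z":0.3,"wx":0,"wy":0,"wz":6.8},{"x":3.0,"y":1.6,"z":0.3,"wx":0,"wy":0,"wz":6.8},{"x":0,"y":0,"z":0,"wx":0,"wy":0,"wz":0},{"x":0,"y":0,"z":0,"wx":0,"wy":0,"wz":0}]'

```text
time: 2.4
ee_pos: [0.4913, -0.2598, 0.2008]
eef_rot: [179.7, -0.1, -65.0]
wrist_force: [-0.2, -0.3, 0.4]
grip_width: 0.999
```

Run:
```python
from h import *
snap("wrist","2"); here()
```

```text
t 2.45 [ 0.4912 -0.2599  0.2009] [ 1.7969e+02 -9.0000e-02 -6.4990e+01] F [ 0.4 -0.2  0.1] g 85.7 q [  8.  20.  21. 106.  -8.  56. -33.]
```

View pics/wrist2.png

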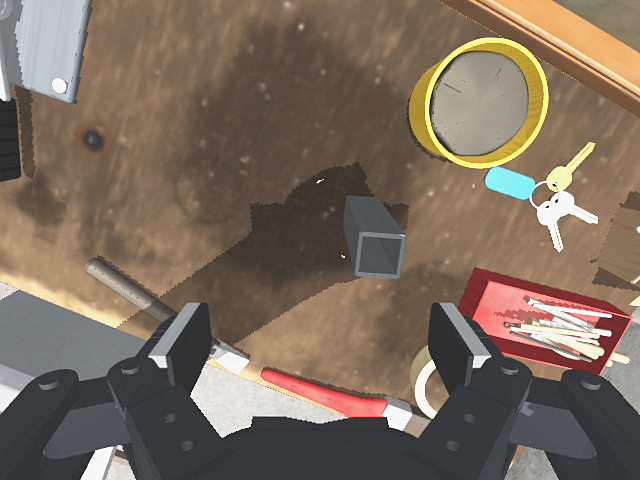

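The tube's top face corners are at about (362,233), (405,236), (401,277) and (355,276).

Run:
```python
from h import *
c=load("pics/wrist2.npz")
X=onz(c,[(362,233),(405,236),(401,277),(355,276)],.12)[:,:2]; print(X.round(4),X.mean(0))
e=np.roll(X,-1,0)-X; print(np.linalg.norm(e,axis=1).round(4),np.degrees(np.arctan2(e[:,1],e[:,0])).round(1))
s=here(); plan(s["ee_pos"],s["eef_rot"][2],[((*X.mean(0),.20),-69.5)],[1]);plan(s["ee_pos"],s["eef_rot"][2],[((.502,-.297,.20),-69.5)],[1])
```

```text
[[ 0.5107 -0.2798]
 [ 0.5203 -0.3049]
 [ 0.495  -0.316 ]
 [ 0.4831 -0.2887]] [ 0.50228996 -0.29735296]
[0.0269 0.0276 0.0297 0.029 ] [ -69.2 -156.5  113.5   18. ]
t 2.45 [ 0.4912 -0.2599  0.2009] [ 1.7969e+02 -9.0000e-02 -6.4990e+01] F [ 0.4 -0.2  0.1] g 85.7 q [  8.  20.  21. 106.  -8.  56. -33.]
x 3.86 y 0.57 z 0.09 wz 4.51
x 3.82 y 0.59 z 0.09 wz 4.51
```

Request:
send_rows --series '[{"x":1.9,"y":0.3,"z":0,"wx":0,"wy":0,"wz":2.1},{"x":1.9,"y":0.3,"z":0,"wx":0,"wy":0,"wz":2.1},{"x":0,"y":0,"z":0,"wx":0,"wy":0,"wz":0},{"x":0,"y":0,"z":0,"wx":0,"wy":0,"wz":0}]'

```text
time: 2.85
ee_pos: [0.5029, -0.2898, 0.2005]
eef_rot: [179.8, 0.2, -68.5]
wrist_force: [-0.6, -1.1, 0.2]
grip_width: 1.002
```

Run:
```python
from h import *
s=here();plan(s["ee_pos"],s["eef_rot"][2],[((.502,-.297,.066),-69.3)],[1])
```

```text
t 2.85 [ 0.5029 -0.2898  0.2005] [ 1.7977e+02  1.7000e-01 -6.8530e+01] F [-0.6 -1.1  0.2] g 85.6 q [ 10.  23.  22. 102. -10.  57. -33.]
x 0.64 y 0.35 z 13.45 wz 0.77
```

Request:
send_rows --series '[{"x":0.6,"y":0.4,"z":0.5,"wx":0,"wy":0,"wz":0.8},{"x":0,"y":0,"z":2.5,"wx":0,"wy":0,"wz":0},{"x":0,"y":0,"z":2.5,"wx":0,"wy":0,"wz":0},{"x":0,"y":0,"z":2.5,"wx":0,"wy":0,"wz":0},{"x":0,"y":0,"z":2.5,"wx":0,"wy":0,"wz":0},{"x":0,"y":0,"z":2.0,"wx":0,"wy":0,"wz":0},{"x":0,"y":0,"z":0,"wx":0,"wy":0,"wz":0},{"x":0,"y":0,"z":0,"wx":0,"wy":0,"wz":0}]'

```text
time: 3.65
ee_pos: [0.5018, -0.2887, 0.0714]
eef_rot: [180.0, 0.3, -68.7]
wrist_force: [1.0, 0.3, 1.1]
grip_width: 0.997
```

Run:
```python
from h import *
s=here();plan(s["ee_pos"],s["eef_rot"][2],[((.502,-.297,.066),-69.3)],[1]); snap("wrist","3")
```

```text
t 3.65 [ 0.5018 -0.2887  0.0714] [179.98   0.35 -68.68] F [1.  0.3 1.1] g 85.2 q [ 13.  33.  19. 107. -15.  43. -29.]
x 0.78 y 0.28 z 0.54 wz 0.62
```

View pics/wrist3.png

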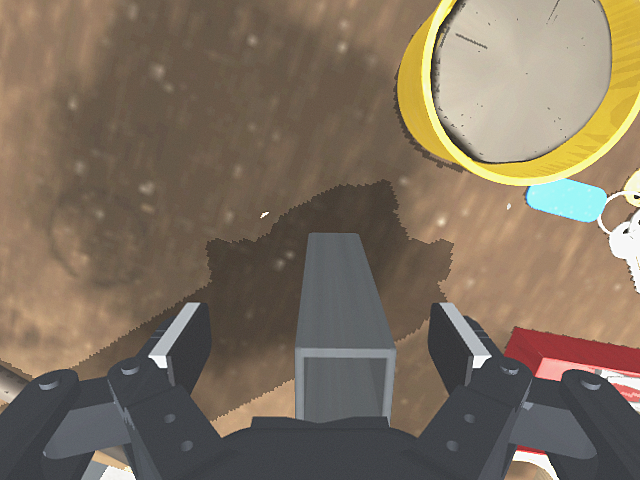

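Request:
send_rows --series '[{"x":0.8,"y":0.3,"z":0.5,"wx":0,"wy":0,"wz":0.5},{"x":0,"y":0,"z":0,"wx":0,"wy":0,"wz":0},{"x":0,"y":0,"z":0,"wx":0,"wy":0,"wz":0}]'

```text
time: 4.0
ee_pos: [0.5038, -0.2987, 0.0692]
eef_rot: [-179.8, 0.1, -69.2]
wrist_force: [0.8, -0.3, 0.1]
grip_width: 1.0
```

Run:
```python
from h import *
s=here();plan(s["ee_pos"],s["eef_rot"][2],[((.502,-.297,.066),-69.3)],[1])
```

```text
t 4.0 [ 0.5038 -0.2987  0.0692] [-1.7982e+02  1.5000e-01 -6.9190e+01] F [ 0.8 -0.3  0.1] g 85.4 q [ 14.  33.  19. 106. -15.  43. -28.]
x -0.23 y 0.11 z 0.32 wz 0.11
```

Request:
send_rows --series '[{"x":-0.2,"y":0.1,"z":0.3,"wx":0,"wy":0,"wz":0},{"x":0,"y":0,"z":0,"wx":0,"wy":0,"wz":0},{"x":0,"y":0,"z":0,"wx":0,"wy":0,"wz":0},{"x":0,"y":0,"z":0,"wx":0,"wy":0,"wz":0},{"x":0,"y":0,"z":0,"wx":0,"wy":0,"wz":0},{"x":0,"y":0,"z":0,"wx":0,"wy":0,"wz":0},{"x":0,"y":0,"z":0,"wx":0,"wy":0,"wz":0},{"x":0,"y":0,"z":0,"wx":0,"wy":0,"wz":0}]' --jaw 2.5 --squeeze 60

```text
time: 4.8
ee_pos: [0.5026, -0.2974, 0.0673]
eef_rot: [-179.7, 0.1, -69.2]
wrist_force: [-0.5, -0.2, 0.6]
grip_width: 0.344
```

Run:
```python
from h import *
s=here(); snap("wrist","4")
```

```text
t 4.8 [ 0.5026 -0.2974  0.0673] [-1.7973e+02  8.0000e-02 -6.9200e+01] F [-0.5 -0.2  0.6] g 29.4 q [ 14.  33.  19. 107. -15.  43. -28.]
```

View pics/wrist4.png

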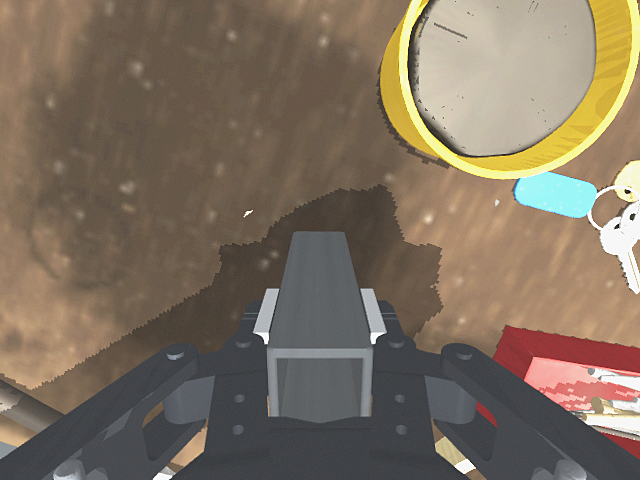

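Run:
```python
from h import *
plan([.5026,-.2974,.16],-69.2,[((.6057,.053,.16),-84.3)],[9])
```

```text
x -3.23 y -2.45 z -0.00 wz 1.68
x -3.30 y -2.36 z -0.00 wz 1.68
x -3.37 y -2.26 z -0.00 wz 1.68
x -3.44 y -2.16 z -0.00 wz 1.68
x -3.50 y -2.06 z -0.00 wz 1.68
x -3.56 y -1.96 z -0.00 wz 1.68
x -3.61 y -1.85 z -0.00 wz 1.68
x -3.66 y -1.74 z -0.00 wz 1.68
x -3.71 y -1.64 z -0.00 wz 1.68
```

Request:
send_rows --series '[{"x":0,"y":0,"z":-1.5,"wx":0,"wy":0,"wz":0},{"x":0,"y":0,"z":-2.5,"wx":0,"wy":0,"wz":0},{"x":0,"y":0,"z":-3,"wx":0,"wy":0,"wz":0},{"x":0,"y":0,"z":-2.5,"wx":0,"wy":0,"wz":0}]'

```text
time: 5.25
ee_pos: [0.4976, -0.2951, 0.1614]
eef_rot: [179.7, 0.6, -69.2]
wrist_force: [1.1, 0.1, -3.2]
grip_width: 0.342
```

Request:
send_rows --series '[{"x":-3.0,"y":-2.4,"z":0,"wx":0,"wy":0,"wz":1.7},{"x":-3.3,"y":-2.3,"z":0,"wx":0,"wy":0,"wz":1.7},{"x":-3.3,"y":-2.2,"z":0,"wx":0,"wy":0,"wz":1.7},{"x":-3.4,"y":-2.2,"z":0,"wx":0,"wy":0,"wz":1.7},{"x":-3.4,"y":-2.1,"z":0,"wx":0,"wy":0,"wz":1.7},{"x":-3.4,"y":-2.0,"z":0,"wx":0,"wy":0,"wz":1.7},{"x":-3.4,"y":-1.8,"z":0,"wx":0,"wy":0,"wz":1.7},{"x":-3.0,"y":-1.7,"z":0,"wx":0,"wy":0,"wz":1.7},{"x":-2.0,"y":-1.2,"z":0,"wx":0,"wy":0,"wz":1.2},{"x":0,"y":0,"z":0,"wx":0,"wy":0,"wz":0},{"x":0,"y":0,"z":0,"wx":0,"wy":0,"wz":0}]'

```text
time: 6.35
ee_pos: [0.6069, 0.031, 0.1747]
eef_rot: [-180.0, 0.2, -85.0]
wrist_force: [-0.2, -1.3, -3.6]
grip_width: 0.341
```

Run:
```python
from h import *
s=here();plan(s["ee_pos"],s["eef_rot"][2],[((.6057,.053,.16),-84.3)],[1])
```

```text
t 6.35 [0.6069 0.031  0.1747] [-179.98    0.24  -85.  ] F [-0.2 -1.3 -3.6] g 29.2 q [-21.  27.  20.  99. -11.  56. -81.]
x -2.20 y -0.08 z 1.47 wz -0.70
```

Request:
send_rows --series '[{"x":-1.1,"y":0,"z":0.7,"wx":0,"wy":0,"wz":-0.4},{"x":-1.1,"y":0,"z":1.0,"wx":0,"wy":0,"wz":-0.3},{"x":0,"y":0,"z":0,"wx":0,"wy":0,"wz":0},{"x":0,"y":0,"z":0,"wx":0,"wy":0,"wz":0}]'

```text
time: 6.75
ee_pos: [0.603, 0.0517, 0.1564]
eef_rot: [179.9, 0.2, -84.4]
wrist_force: [0.0, 0.1, -3.3]
grip_width: 0.342
```

Run:
```python
from h import *
s=here();plan(s["ee_pos"],s["eef_rot"][2],[((.6057,.053,.0753),-84.3)],[1])
for n in ("scene","wrist"): snap(n,"5")
c=load("pics/scene5.npz"); crop(c,250,140,400,285,4,"pics/z5.png")
```

```text
t 6.75 [0.603  0.0517 0.1564] [179.91   0.19 -84.44] F [ 0.   0.1 -3.3] g 29.2 q [-22.  28.  20. 101. -11.  54. -82.]
x -0.10 y -0.28 z 8.11 wz -0.14
```

View pics/z5.png

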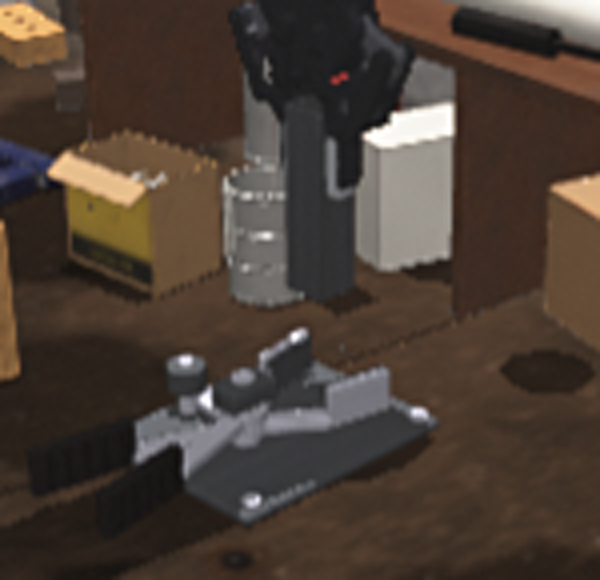

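View pics/wrist5.png

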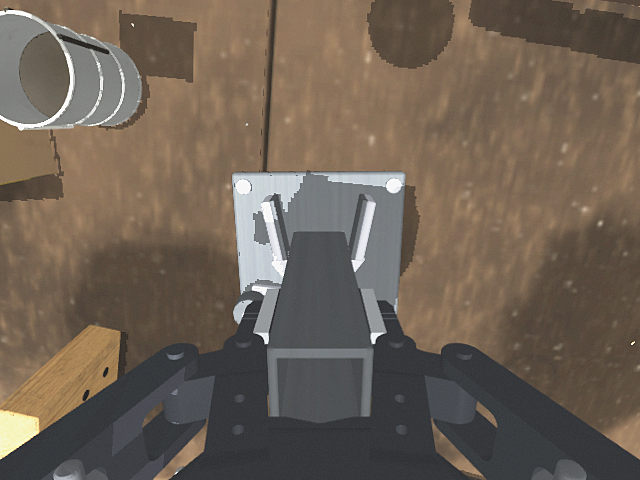

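The wrist view shows the tube centred: the plate's front corners are at (233,172) and (405,173), and the tube sits in the middle at about x=319, square to the jaws. I'll lower it now.

Request:
send_rows --series '[{"x":-0.1,"y":-0.3,"z":0.5,"wx":0,"wy":0,"wz":0},{"x":0,"y":0,"z":2.0,"wx":0,"wy":0,"wz":0},{"x":0,"y":0,"z":2.0,"wx":0,"wy":0,"wz":0},{"x":0,"y":0,"z":1.0,"wx":0,"wy":0,"wz":0},{"x":0,"y":0,"z":0,"wx":0,"wy":0,"wz":0},{"x":0,"y":0,"z":0,"wx":0,"wy":0,"wz":0}]'

```text
time: 7.45
ee_pos: [0.609, 0.0506, 0.101]
eef_rot: [-179.8, 0.2, -84.7]
wrist_force: [0.3, 0.9, -3.2]
grip_width: 0.342
```

Run:
```python
from h import *
s=here();plan(s["ee_pos"],s["eef_rot"][2],[((.6057,.053,.0753),-84.3)],[1])
```

```text
t 7.45 [0.609  0.0506 0.101 ] [-1.7983e+02  1.5000e-01 -8.4680e+01] F [ 0.3  0.9 -3.2] g 29.2 q [-21.  32.  18. 102. -13.  48. -81.]
x -0.27 y 0.31 z 2.57 wz -0.38
```

Request:
send_rows --series '[{"x":-0.2,"y":0.3,"z":1.0,"wx":0,"wy":0,"wz":-0.3},{"x":0,"y":0,"z":1.0,"wx":0,"wy":0,"wz":0},{"x":0,"y":0,"z":0,"wx":0,"wy":0,"wz":0},{"x":0,"y":0,"z":0,"wx":0,"wy":0,"wz":0}]'

```text
time: 7.85
ee_pos: [0.6071, 0.0528, 0.0813]
eef_rot: [-179.6, 0.2, -84.4]
wrist_force: [-0.3, 0.1, -2.7]
grip_width: 0.343
```

Run:
```python
from h import *
s=here();plan(s["ee_pos"],s["eef_rot"][2],[((.6057,.053,.0753),-84.3)],[1])
```

```text
t 7.85 [0.6071 0.0528 0.0813] [-1.7964e+02  1.7000e-01 -8.4350e+01] F [-0.3  0.1 -2.7] g 29.3 q [-21.  34.  18. 103. -14.  45. -80.]
x -0.04 y 0.14 z 0.60 wz -0.05
```

Request:
send_rows --series '[{"x":0,"y":0.1,"z":0.3,"wx":0,"wy":0,"wz":0},{"x":0,"y":0,"z":0.2,"wx":0,"wy":0,"wz":0},{"x":0,"y":0,"z":0,"wx":0,"wy":0,"wz":0},{"x":0,"y":0,"z":0,"wx":0,"wy":0,"wz":0}]'

```text
time: 8.25
ee_pos: [0.6067, 0.0527, 0.0766]
eef_rot: [-179.6, 0.2, -84.3]
wrist_force: [-0.5, 0.4, -2.7]
grip_width: 0.346
```

Run:
```python
from h import *
s=here();plan(s["ee_pos"],s["eef_rot"][2],[((.6057,.053,.0753),-84.3)],[1])
```

```text
t 8.25 [0.6067 0.0527 0.0766] [-1.7957e+02  1.7000e-01 -8.4350e+01] F [-0.5  0.4 -2.7] g 29.5 q [-21.  34.  18. 103. -14.  45. -80.]
x -0.04 y 0.09 z 0.13 wz -0.05
```

Request:
send_rows --series '[{"x":0,"y":0,"z":0.15,"wx":0,"wy":0,"wz":0},{"x":0,"y":0,"z":0.1,"wx":0,"wy":0,"wz":0},{"x":0,"y":0,"z":0,"wx":0,"wy":0,"wz":0}]'

```text
time: 8.55
ee_pos: [0.6073, 0.0527, 0.0756]
eef_rot: [-179.5, 0.2, -84.4]
wrist_force: [0.5, -0.8, -2.8]
grip_width: 0.346
```

Request:
send_rows --series '[{"x":0,"y":0,"z":0.2,"wx":0,"wy":0,"wz":0},{"x":0,"y":0,"z":0,"wx":0,"wy":0,"wz":0},{"x":0,"y":0,"z":0,"wx":0,"wy":0,"wz":0}]'

```text
time: 8.85
ee_pos: [0.6085, 0.0528, 0.0757]
eef_rot: [-179.4, 0.2, -84.4]
wrist_force: [-0.3, 0.3, -3.9]
grip_width: 0.343
```

Request:
send_rows --series '[{"x":0,"y":0.2,"z":0.3,"wx":0,"wy":0,"wz":0},{"x":0,"y":0,"z":0.1,"wx":0,"wy":0,"wz":0},{"x":0,"y":0,"z":0,"wx":0,"wy":0,"wz":0}]'

```text
time: 9.15
ee_pos: [0.6085, 0.0528, 0.0755]
eef_rot: [-179.1, 0.3, -84.4]
wrist_force: [-0.4, 0.0, -3.7]
grip_width: 0.345
```

Run:
```python
from h import *
here(); snap("wrist","6");snap("side","6"); s=here()
c=load("pics/side6.npz"); crop(c,260,190,380,290,6,"pics/z6.png")
```

```text
t 9.15 [0.6085 0.0528 0.0755] [-179.14    0.29  -84.36] F [-0.4  0.  -3.7] g 29.4 q [-20.  34.  17. 103. -14.  44. -80.]
t 9.25 [0.6088 0.0528 0.0754] [-179.11    0.29  -84.35] F [-2.   0.4  4.1] g 29.2 q [-20.  34.  17. 103. -14.  44. -80.]
```

View pics/z6.png

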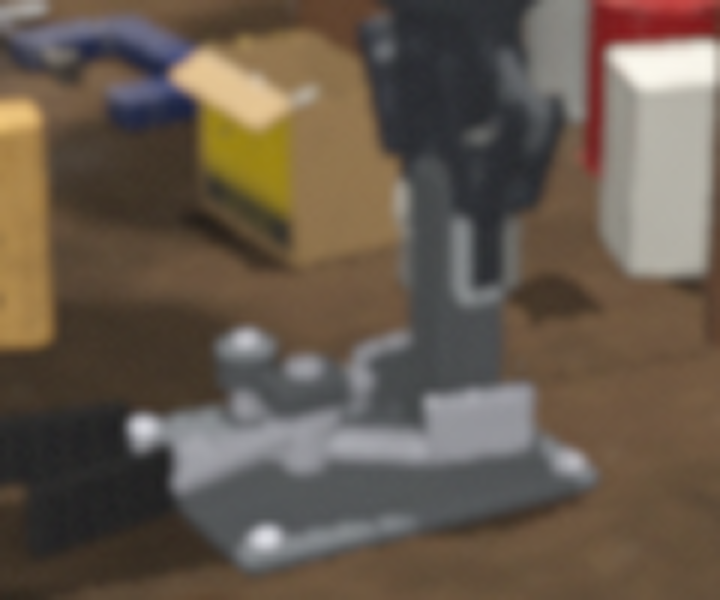

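View pics/wrist6.png

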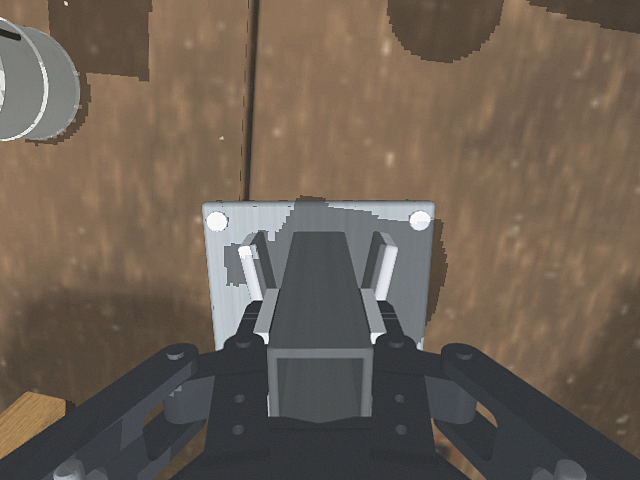

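The tube is resting on the plate: TCP z has stopped at 75.5 mm, which is the expected value, and the force has turned upward. The side view shows it standing between the jaws. I'll release it now.

Request:
send_rows --series '[{"x":0,"y":0,"z":0,"wx":0,"wy":0,"wz":0},{"x":0,"y":0,"z":0,"wx":0,"wy":0,"wz":0},{"x":0,"y":0,"z":0,"wx":0,"wy":0,"wz":0},{"x":0,"y":0,"z":0,"wx":0,"wy":0,"wz":0},{"x":0,"y":0,"z":0,"wx":0,"wy":0,"wz":0},{"x":0,"y":0,"z":0,"wx":0,"wy":0,"wz":0},{"x":0,"y":0,"z":0,"wx":0,"wy":0,"wz":0},{"x":0,"y":0,"z":0,"wx":0,"wy":0,"wz":0}]' --jaw 8.5

```text
time: 10.05
ee_pos: [0.6105, 0.0531, 0.0751]
eef_rot: [-178.9, 0.3, -84.3]
wrist_force: [0.1, -0.2, 0.1]
grip_width: 0.995
```

Run:
```python
from h import *
here(); snap("wrist","7")
```

```text
t 10.05 [0.6105 0.0531 0.0751] [-178.94    0.26  -84.34] F [ 0.1 -0.2  0.1] g 85.0 q [-20.  34.  17. 103. -14.  44. -80.]
```

View pics/wrist7.png

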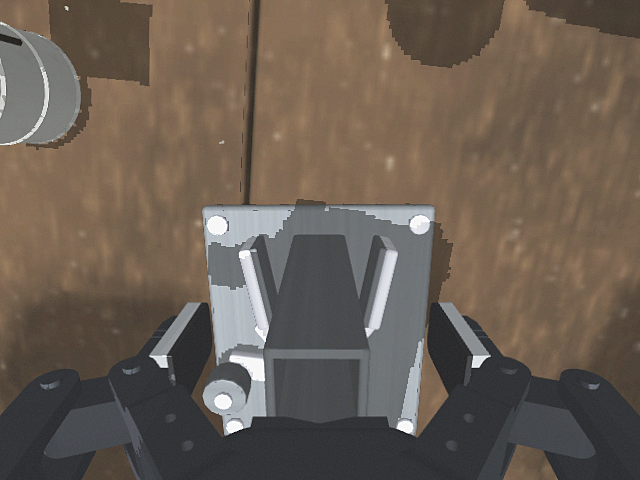

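Request:
send_rows --series '[{"x":0,"y":0,"z":-1,"wx":-0.5,"wy":0,"wz":0},{"x":0,"y":0,"z":-2,"wx":-0.5,"wy":0,"wz":0},{"x":0,"y":0,"z":-2.5,"wx":0,"wy":0,"wz":0},{"x":0,"y":0,"z":-2.5,"wx":0,"wy":0,"wz":0},{"x":0,"y":0,"z":-1.5,"wx":0,"wy":0,"wz":0},{"x":0,"y":0,"z":0,"wx":0,"wy":0,"wz":0}]'

```text
time: 10.7
ee_pos: [0.609, 0.0523, 0.1722]
eef_rot: [179.8, 0.2, -84.4]
wrist_force: [0.2, 0.2, -0.5]
grip_width: 0.993
```

Run:
```python
from h import *
s=here();plan(s["ee_pos"],s["eef_rot"][2],[((.4315,.0356,.17),-84.3)],[5])
```

```text
t 10.7 [0.609  0.0523 0.1722] [179.83   0.24 -84.36] F [ 0.2  0.2 -0.5] g 84.8 q [-22.  27.  20.  99. -11.  56. -83.]
x -0.02 y 3.56 z 0.04 wz -0.01
x -0.02 y 3.56 z 0.04 wz -0.01
x -0.02 y 3.56 z 0.04 wz -0.01
x -0.02 y 3.56 z 0.04 wz -0.01
x -0.02 y 3.56 z 0.04 wz -0.01
```

Request:
send_rows --series '[{"x":0,"y":2.5,"z":0,"wx":0,"wy":0,"wz":0},{"x":0,"y":3.5,"z":0,"wx":0,"wy":0,"wz":0},{"x":0,"y":3.5,"z":0,"wx":0,"wy":0,"wz":0},{"x":0,"y":3.5,"z":0,"wx":0,"wy":0,"wz":0},{"x":0,"y":3.0,"z":0,"wx":0,"wy":0,"wz":0},{"x":0,"y":0,"z":0,"wx":0,"wy":0,"wz":0},{"x":0,"y":0,"z":0,"wx":0,"wy":0,"wz":0}]'

```text
time: 11.4
ee_pos: [0.4414, 0.036, 0.1669]
eef_rot: [179.6, 0.2, -84.3]
wrist_force: [-0.1, 0.1, 0.9]
grip_width: 1.0
```

Run:
```python
from h import *
s=here();plan(s["ee_pos"],s["eef_rot"][2],[((.4315,.0356,.05),-84.3)],[1])
for n in ("scene","wrist"): snap(n,"8")
c=load("pics/scene8.npz"); crop(c,240,150,370,285,4,"pics/z8.png")
```

```text
t 11.4 [0.4414 0.036  0.1669] [179.61   0.21 -84.29] F [-0.1  0.1  0.9] g 85.4 q [-27.  11.  21. 122.  -6.  48. -87.]
x -0.06 y 0.99 z 11.69 wz 0.01
```

View pics/z8.png

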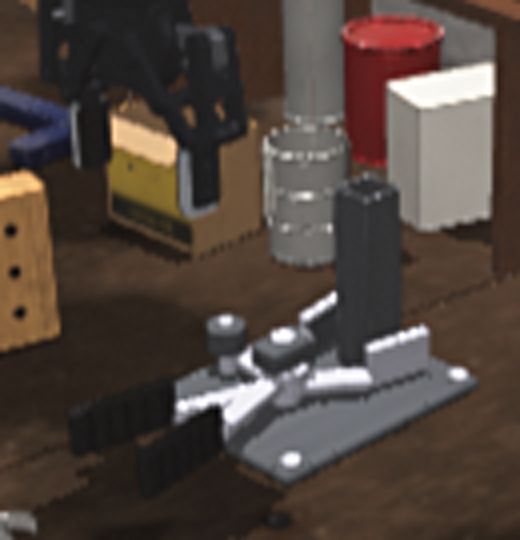

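View pics/wrist8.png

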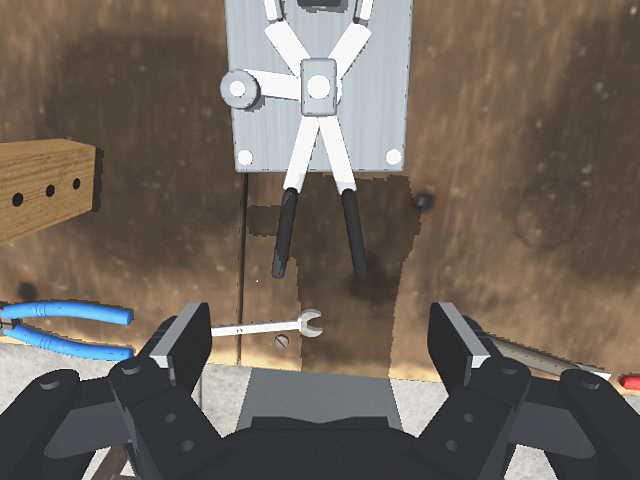

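Run:
```python
from h import *
c=load("pics/wrist8.npz")
X=onz(c,[(279,274),(362,274),(291,192),(349,192)],.044); print(X.round(4)); print("grip mid est",X.mean(0))
print("wrench",onz(c,[(312,322),(215,330)],.003).round(3))
b=[.536,.046];a=np.radians(5.7)
for p in X: 
    d=p[:2]-b; print((d@[np.cos(a),np.sin(a)]).round(4),(d@[-np.sin(a),np.cos(a)]).round(4))
```

```text
[[0.4019 0.0636 0.044 ]
 [0.4082 0.0006 0.044 ]
 [0.4658 0.0593 0.044 ]
 [0.4699 0.0182 0.044 ]]
grip mid est [0.43644218 0.03539396 0.044     ]
wrench [[0.339 0.033 0.003]
 [0.322 0.122 0.003]]
-0.1317 0.0308
-0.1317 -0.0325
-0.0686 0.0202
-0.0686 -0.0211
```

Request:
send_rows --series '[{"x":0,"y":0.7,"z":1.0,"wx":0,"wy":0,"wz":0},{"x":0,"y":0,"z":2.5,"wx":0,"wy":0,"wz":0},{"x":0,"y":0,"z":2.5,"wx":0,"wy":0,"wz":0},{"x":0,"y":0,"z":2.5,"wx":0,"wy":0,"wz":0},{"x":0,"y":0,"z":1.5,"wx":0,"wy":0,"wz":0},{"x":0,"y":0,"z":0,"wx":0,"wy":0,"wz":0},{"x":0,"y":0,"z":0,"wx":0,"wy":0,"wz":0}]'

```text
time: 12.2
ee_pos: [0.4377, 0.0349, 0.06]
eef_rot: [179.7, 0.0, -84.3]
wrist_force: [0.2, 1.0, 0.3]
grip_width: 0.995
```

Run:
```python
from h import *
s=here();plan(s["ee_pos"],s["eef_rot"][2],[((.4335,.0355,.012),-84.3)],[1])
snap("wrist","9")
```

```text
t 12.2 [0.4377 0.0349 0.06  ] [ 1.7969e+02  1.0000e-02 -8.4310e+01] F [0.2 1.  0.3] g 85.0 q [-24.  23.  18. 126. -13.  33. -81.]
x -0.10 y 0.41 z 4.80 wz -0.01
```

View pics/wrist9.png

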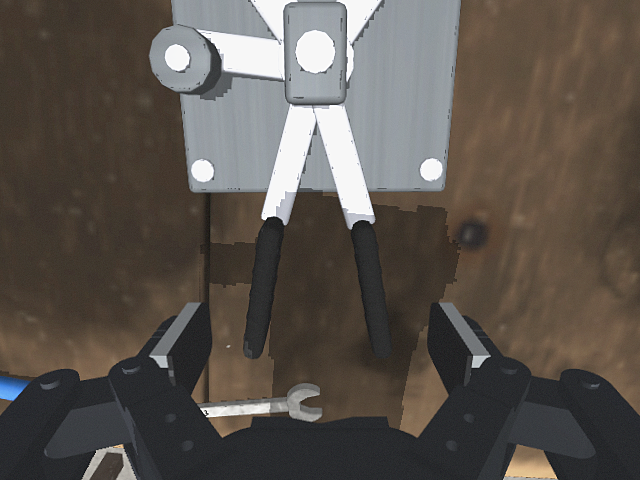

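Request:
send_rows --series '[{"x":-0.1,"y":0.3,"z":1.0,"wx":0,"wy":0,"wz":0},{"x":0,"y":0,"z":1.5,"wx":0,"wy":0,"wz":0},{"x":0,"y":0,"z":1.0,"wx":0,"wy":0,"wz":0},{"x":0,"y":0,"z":0.5,"wx":0,"wy":0,"wz":0},{"x":0,"y":0,"z":0,"wx":0,"wy":0,"wz":0},{"x":0,"y":0,"z":0,"wx":0,"wy":0,"wz":0}]'

```text
time: 12.85
ee_pos: [0.437, 0.0365, 0.0204]
eef_rot: [-179.9, 0.1, -84.3]
wrist_force: [0.4, -0.1, 0.0]
grip_width: 0.997
```

Run:
```python
from h import *
s=here();plan(s["ee_pos"],s["eef_rot"][2],[((.4335,.0355,.012),-84.3)],[1])
snap("wrist","10")
```

```text
t 12.85 [0.437  0.0365 0.0204] [-1.7991e+02  8.0000e-02 -8.4280e+01] F [ 0.4 -0.1  0. ] g 85.1 q [-21.  27.  15. 127. -16.  27. -78.]
x 0.07 y 0.36 z 0.84 wz 0.02
```

View pics/wrist10.png

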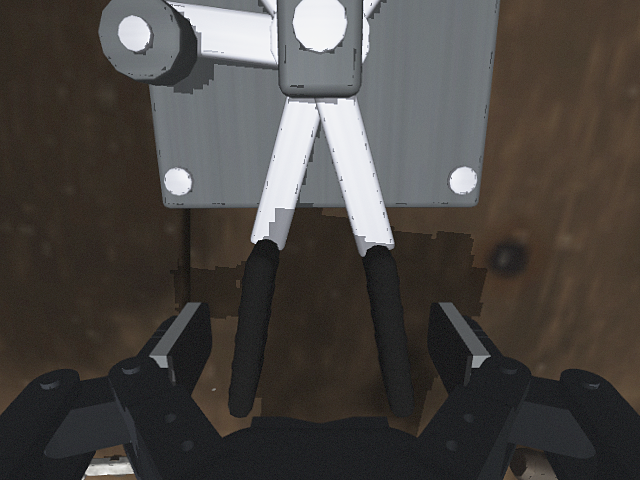

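Request:
send_rows --series '[{"x":0,"y":0.3,"z":0.6,"wx":0,"wy":0,"wz":0},{"x":0,"y":0,"z":0.3,"wx":0,"wy":0,"wz":0},{"x":0,"y":0,"z":0,"wx":0,"wy":0,"wz":0},{"x":0,"y":0,"z":0,"wx":0,"wy":0,"wz":0}]'

```text
time: 13.3
ee_pos: [0.4346, 0.0364, 0.0116]
eef_rot: [-179.8, 0.1, -84.3]
wrist_force: [-0.5, 0.4, -0.4]
grip_width: 0.995
```

Now the squeeze: moderate force, closing to a little above the locked width of 26 mm first.

Request:
send_rows --series '[{"x":0,"y":0,"z":0,"wx":0,"wy":0,"wz":0},{"x":0,"y":0,"z":0,"wx":0,"wy":0,"wz":0},{"x":0,"y":0,"z":0,"wx":0,"wy":0,"wz":0},{"x":0,"y":0,"z":0,"wx":0,"wy":0,"wz":0},{"x":0,"y":0,"z":0,"wx":0,"wy":0,"wz":0},{"x":0,"y":0,"z":0,"wx":0,"wy":0,"wz":0},{"x":0,"y":0,"z":0,"wx":0,"wy":0,"wz":0},{"x":0,"y":0,"z":0,"wx":0,"wy":0,"wz":0},{"x":0,"y":0,"z":0,"wx":0,"wy":0,"wz":0},{"x":0,"y":0,"z":0,"wx":0,"wy":0,"wz":0}]' --jaw 2.4 --squeeze 50

```text
time: 14.3
ee_pos: [0.4345, 0.0358, 0.013]
eef_rot: [-179.8, 0.1, -84.3]
wrist_force: [-0.9, 0.2, 2.2]
grip_width: 0.287
```

Run:
```python
from h import *
here(); snap("wrist","11"); snap("scene","11")
c=load("pics/scene11.npz"); crop(c,240,150,370,285,4,"pics/z11.png")
```

```text
t 14.3 [0.4345 0.0358 0.013 ] [-1.7981e+02  1.0000e-01 -8.4280e+01] F [-0.9  0.2  2.2] g 24.5 q [-21.  28.  15. 128. -16.  26. -77.]
```

View pics/wrist11.png

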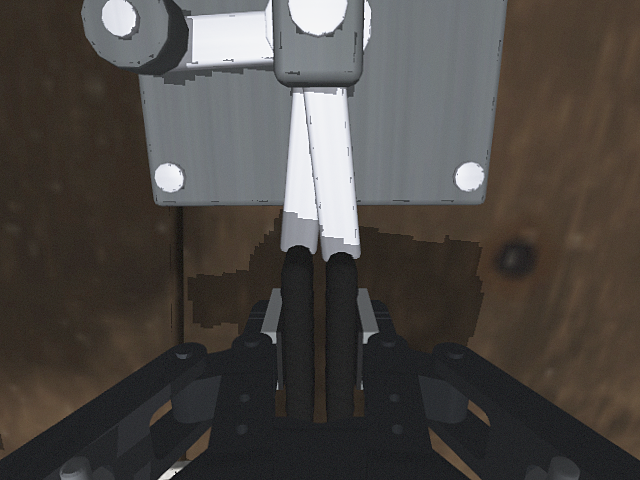

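View pics/z11.png

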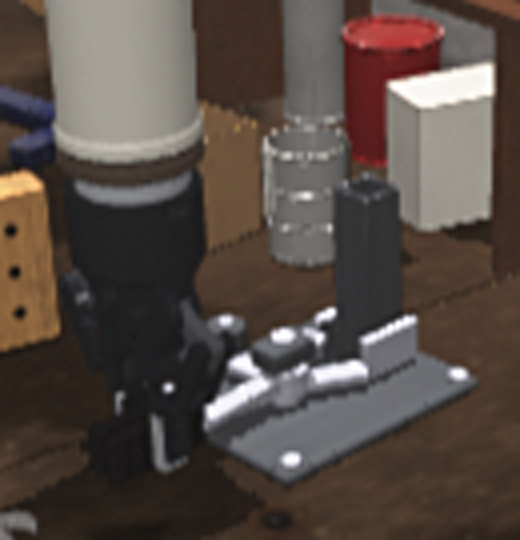

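The handles are closed: the opening reads 24.5 mm, past the dead point, and the jaws are on the upright tube. I'll open the fingers and lift away.

Request:
send_rows --series '[{"x":0,"y":0,"z":0,"wx":0,"wy":0,"wz":0},{"x":0,"y":0,"z":0,"wx":0,"wy":0,"wz":0},{"x":0,"y":0,"z":0,"wx":0,"wy":0,"wz":0},{"x":0,"y":0,"z":0,"wx":0,"wy":0,"wz":0},{"x":0,"y":0,"z":0,"wx":0,"wy":0,"wz":0},{"x":0,"y":0,"z":0,"wx":0,"wy":0,"wz":0},{"x":0,"y":0,"z":0,"wx":0,"wy":0,"wz":0},{"x":0,"y":0,"z":-0.5,"wx":0,"wy":0,"wz":0},{"x":0,"y":0,"z":-1.5,"wx":0,"wy":0,"wz":0},{"x":0,"y":0,"z":-2.5,"wx":0,"wy":0,"wz":0},{"x":0,"y":0,"z":-3,"wx":0,"wy":0,"wz":0},{"x":0,"y":0,"z":-3,"wx":0,"wy":0,"wz":0},{"x":0,"y":0,"z":-3,"wx":0,"wy":0,"wz":0},{"x":0,"y":0,"z":-1.5,"wx":0,"wy":0,"wz":0},{"x":0,"y":0,"z":0,"wx":0,"wy":0,"wz":0},{"x":0,"y":0,"z":0,"wx":0,"wy":0,"wz":0},{"x":0,"y":0,"z":0,"wx":0,"wy":0,"wz":0}]' --jaw 8.5

```text
time: 16.1
ee_pos: [0.4327, 0.035, 0.1694]
eef_rot: [-179.9, 0.1, -84.4]
wrist_force: [-0.3, -0.5, -0.3]
grip_width: 0.996
```

Run:
```python
from h import *
here(); snap("wrist","12"); snap("scene","12")
c=load("pics/scene12.npz"); crop(c,220,150,370,285,4,"pics/z12.png")
```

```text
t 16.1 [0.4327 0.035  0.1694] [-1.7989e+02  1.3000e-01 -8.4400e+01] F [-0.3 -0.5 -0.3] g 85.1 q [-28.  10.  22. 123.  -5.  48. -87.]
```

View pics/wrist12.png

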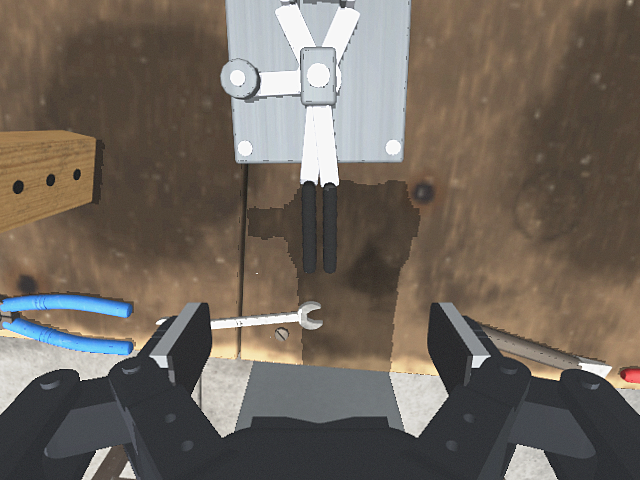

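View pics/z12.png

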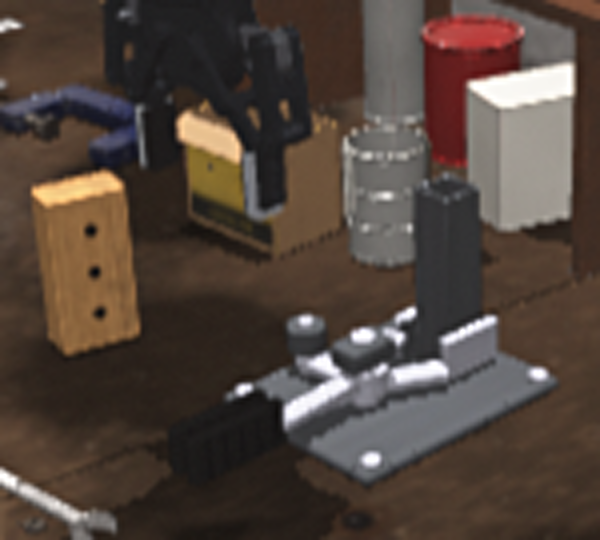

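The handles stay together with the fingers clear: the grips are parallel at x≈309 and 330 in the wrist view. The tube is upright between the jaws and the block is standing, so I'm handing in.

Run:
```python
from bench import r
print(r.close_job())
```

```text
the job is handed in; nothing more can be done
None
```

I stood the tube upright between the open jaws and let go of it. I then squeezed both handles together until the tongs closed and stayed shut on it. The job was handed in at about 16 s; no verdict is reported.

**Last checks:** After I opened the fingers and lifted the gripper to a TCP height of 0.17 m, the handles stayed closed with the grips parallel. The tube was upright between the closed jaws and the block was standing in its place. Wrist force was about zero. I judged the lock and the block's position from the pictures and did not measure the lever angle or how far the block might have moved. At the end of the squeeze the finger opening read 24.5 mm, against the 26 mm given for locked.

**Disagreement:** While setting the tube down, the tool tipped by about 1° and drifted a few millimetres towards +x. The wrist picture after release showed the tube still upright and centred.

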